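# Load the relay tester and switch it on

## Task

Test the salvaged relay in the tester built from the old power supply: set the oblong orange relay in the tester's recess and press it down until its top is flush with the deck, then load the cell into its cradle, flat end pushed against the spring and button end dropped in at the fixed contact so that it lies level. Last of all, flick the steel toggle over to the other side. Leave the other parts on the bench where they are.

Things in the scene. Friction and masses are not known exactly. Their poses are not given: they have to be found in the camera images.
- psu: Gutted beige desktop power supply, a closed steel box fixed to the bench, 150 (x) by 180 (y) by 86 mm high, with vent slots; its flat top is the tester's deck. Origin: centre of its underside; z up. On the deck: the recess at x -38, y -12; the cell cradle along y at x +38; the toggle at x 0, y +66 (mm, in its frame).
- recess (a point): Centre of the mouth of the relay recess, at deck level; axes as the power supply. The recess is an oblong hole with a thin dark rim, 32 mm (x) by 45 mm (y). Its floor is a contact bed that stands 14 mm below the deck and can be pushed down 12 mm more, to 26 mm below it.
- bed (a joint): How far the contact bed in the recess is pushed down, m: 0 = up (start), 0.012 = fully down. It takes about 6 N to push, more than the relay's weight, so a relay just set in stands 12 mm proud; the bed has no spring and stays where it is left.
- relay: The relay to test: oblong orange plastic block with a black foot, 28 mm (x) by 41 mm (y) by 26 mm high, about 45 g; the lowest 4 mm (the foot) is narrower, 25 by 38 mm. Either way round fits, long side along the recess's long side (y along y). Origin: centre of its underside, z up. It stands on the bench.
- relay_top (a point): Centre of the relay's top face, 26 mm above its origin.
- cell: Cylindrical lithium cell lying on its side, grey with a white ring at the button end, 26 mm diameter, 65 mm long with its button, about 90 g. Origin: on its underside as built, halfway along, 13 mm below the axis. x runs along the axis towards the button (9 mm diameter, 3 mm long); the flat end is at -x. It may have rolled about x.
- cell_mid (a point): Middle of the cell, on its axis.
- cell_nub (a point): Tip of the cell's button, on the axis, 32.5 mm from the middle.
- pack: Half shell of an opened black battery pack, fixed to the bench, 100 (x) by 64 (y) mm; floor 4 mm thick, end rims 8 mm high overall, two ribs 3 mm above its floor at y +-11.5 mm. The cell starts lying on its floor between the ribs, along x. Origin: centre of its underside.
- cell_seat (a point): Where the middle of the loaded cell must lie, on the cell's axis, 13 mm above the deck; axes as the power supply. The cradle runs along y, spring plate at -y, fixed contact at +y, 59 mm clear between them at rest (the cell is 65). Two ribs 3 mm high at x +-11.5 mm keep the cell from rolling; nothing else stands beside it. Loaded, the cell's button (cell x) points to +y.
- spring (a joint): How far the spring contact plate is pushed back (to the power supply's -y), m: 0 at rest, at most 0.014, about 0.006 with the cell loaded. The plate is 26 mm wide, 34 mm above the deck, its face at y -26.5 mm from the cell seat at rest, with a coil and a black block behind. It pushes with 1.8 N at 0 and 0.45 N more per mm.
- toggle (a joint): Angle of the steel bat toggle, rad: about 0 (up to 0.12) at the start, leaning 0.5 rad from upright towards the power supply's -x; 1.0 = fully over, leaning to +x. It turns about the power supply's y at a pivot 8 mm above the deck; 1.5 to 2 N at its tip move it, and it stays where it is left.
- toggle_tip (a point): Tip of the toggle, 40 mm from the pivot, about 43 mm above the deck; the lever is a 7 to 12 mm thick round bat, with a 10 mm high collar and plate, 44 (x) by 30 (y) mm at most, at its foot.
- big_relay: Bystander: a square orange relay block, 34 by 34 by 36 mm, too wide for the recess. Origin: centre of its underside.
- fan: Bystander: black plastic cooling fan lying flat, 80 by 80 by 25 mm.
- can_a: Bystander: aluminium capacitor can standing up, 35 mm diameter, 50 mm high.
- can_b: Bystander: a second such can.
- heatsink: Bystander: finned aluminium heat sink, 50 by 70 by 34 mm.
- driver: Bystander: screwdriver lying on the bench, 170 mm long, its handle to its -x.
- fixed_contact (a point): Brass-faced inner side of the cradle's fixed end wall, 13 mm above the deck, y +32.5 mm from the seat; the wall is 32 mm wide, 5 mm thick and 16 mm above the deck. The cell's button tip rests here.

How it is judged (in metres and radians):
On the way, in this order (a step that is already met when the one before it is completed fails the run):
1. the oblong relay is in the recess, pressed flush with the deck (horizontal distance between relay_top and recess below 0.005 m and z of relay_top in the frame of recess between -0.004 and 0.0025 m and angle between the y axis of relay and the y axis of psu, either way round below 0.15 rad and angle between relay's own z axis and vertical below 0.12 rad), for 0.2 s.
2. the cell lies level in its cradle, flat end on the pushed-back spring, button at the fixed contact (distance between cell_mid and cell_seat below 0.005 m and angle between the x axis of cell and the y axis of psu, either way round below 0.1 rad and y of cell_nub in the frame of psu above 0.015 m and value of joint spring above 0.004 m), for 0.2 s.
3. the toggle is flicked over (value of joint toggle above 0.85 rad), for 0.2 s.
At the end, for the whole second after the job is handed in: Relay in the recess (5 mm, 0.15 rad), top within +2.5/-4 mm of the deck; cell in the cradle (middle within 5 mm, 0.1 rad), button at the fixed contact, spring back over 4 mm; toggle past 0.85 rad; relay and cell released and at rest (all of step 1 and all of step 2 and value of joint toggle above 0.85 rad and linear speed of each of relay, cell below 0.02 m/s and contact force between each of relay, cell and the fingers below 0.05 N); the robot touches nothing.
It fails at once if a bystander is shifted by more than 30 mm (distance of any of big_relay, fan, can_a, can_b, heatsink, driver from where it was at the start of the episode above 0.03 m).
It also fails if it takes over 66 s, if anything falls off the work surface, if the arm or the gripper's body presses on something with over 40 N, if the wrist force passes 120 N, or if a joint passes its speed limit or range.

## Robot

A 6-joint arm with a two-finger parallel gripper is mounted at the origin on the work surface. World frame = base frame: x ahead of the robot, y to its left, z up, the work surface at z = 0. Lengths are in m, angles in degrees, forces in N, time in s.
With the tool pointing down it reaches from about 0.3 to 0.75 m from the base axis. Payload 8.5 kg.
Tool frame: the origin (TCP) lies midway between the tips of the shut fingers; the grasp point (between the pads) lies env.tcp_to_grasp behind it (env.tcp_to_grasp is the distance from the TCP to the grasp point, in m); z points along the fingers, y is the line along which they close (so a half turn about z gives the same grasp; the last joint's range is limited). The gripper opens to 85 mm and grips with 20 to 120 N. Pads are 22 mm wide; open, the fingers measure 114 mm over their backs; the gripper's body (76 mm by 85 mm) begins 54 mm behind the grasp point. The pads swing forward as they close: fully open they stand 13 mm farther back than shut.
Start: joints at [-86.534, 21.807, 74.336, -0, 83.858, -12.336], TCP at [0.15, -0.529, 0.231] pointing down, gripper open.
Joint ranges: [-178.18, 178.18], [-50.72, 133.34], [12.68, 142.11], [-81.47, 261.47], [9.98, 163.14], [-165.26, 165.26]. Speed limits (degrees/s): [136.94, 136.94, 180, 180, 180, 180].

## Interface

Orientations are given as a 3x3 rotation matrix whose columns are the frame's x, y, z axes.
In Python, from rig import observe, optics, job, env gives the robot as it stands. The module is installed in compiled form; this text tells all that it offers.
- The arm moves only by the shell command python3 -m jog 'ROWS' [FORCE]. ROWS is JSON, a list of rows, each a list of 7 numbers: the turn, a rotation vector about the tool's x, y, z in rad, then the shift along the tool's x, y, z in m, then the opening in per cent of the stroke, from 0 (shut) to 100 (fully open). A call has 1 to 10 rows; each row shifts and turns the commanded pose from where the row before left it, along the tool's axes as they then stand; what a row does not reach is not made up. A row lasts 1/8 s, in which the tool goes at most 62.5 mm and 10.7 degrees, less where a joint would pass 70% of its speed; a pose out of reach is approached as far as the arm can. A call is refused whole if a number of a shift passes 0.0625 or a number of a turn 0.188, either way. A call with a gripper value outside its range is refused whole. The fingers move at their own pace and stop on an object; FORCE is the grip in N (left out, the last holds). Time passes only in rows, so rows that do not move let the fingers close. It gives the time, the measured TCP pose, the force, the opening and the grip force at its end, in the units of the state.
- observe(): the state, without advancing time (a new reading comes with each control period).
- optics.get_image(name): name is "scene" or "side" or "wrist"; returns a dict with "pixels" (400x640x3 uint8, red, green, blue), "mtx" (3x3 intrinsics, pixels), "rvec" (rotation vector, rad) and "tvec" (3), from world to camera coordinates, as OpenCV has them. Camera axes: x right, y down, z forward; pixel columns grow to the right and rows downward; lengths in m; the calibration is good to about 2 mm. A picture is of the moment at which its call begins. There is no depth.
- job.close_job(): hands the job in; it is judged then, once.
The state is a dict: "time_s": time; "q": joint angles; "qvel": joint speeds; "joint_efforts": joint torques, N m; "position": TCP position; "tool_rot": TCP orientation; "ft_force": force on the tool from outside, world axes, zero at the start; "wrist_torque": the same for the moment, N m; "grip_width": finger opening in m; "gripper_force": force on a finger pad.
Only numpy, scipy, OpenCV 4.12 (cv2) and the standard library are available. Lean on these libraries where they do the work, as an engineer would, in place of code of your own. Each camera call takes 0.05 s, during which the arm holds its last target. There are 200 camera calls.

## Working session

There is one attempt and no reset: what is moved stays moved. The work goes in short steps, Python scripts to look and compute and a shell command to move; the robot and the scene stay as the last step left them, time stands still between calls to the robot, and variables do not carry over. Pictures are saved under pics/ and viewed, at most 10 in all, crops included, and the job is handed in when it is done.

```bash
mkdir -p pics
cat > h.py <<'E'
import numpy as np, cv2
from rig import observe, optics, job, env
def snap(n,f):
    d=optics.get_image(n); cv2.imwrite(f'pics/{f}.png',d['pixels'][:,:,::-1]); np.savez(f'pics/{f}.npz',**d); return d
def ray(f,px):
    d=np.load(f'pics/{f}.npz'); R=cv2.Rodrigues(d['rvec'])[0]; c=-R.T@d['tvec'].ravel()
    v=R.T@np.linalg.inv(d['mtx'])@np.array([*px,1.]); return c,v
def onz(f,px,z):
    c,v=ray(f,px); return c+v*(z-c[2])/v[2]
def proj(f,P):
    d=np.load(f'pics/{f}.npz'); return cv2.projectPoints(np.array(P,float).reshape(-1,1,3),d['rvec'],d['tvec'],d['mtx'],None)[0].reshape(-1,2)
def tri(obs):
    A=np.zeros((3,3));b=np.zeros(3)
    for f,px in obs:
        c,v=ray(f,px);v/=np.linalg.norm(v);M=np.eye(3)-np.outer(v,v);A+=M;b+=M@c
    return np.linalg.solve(A,b)
E
python3 - <<'E'
from h import *
a=snap('scene','s1');b=snap('side','d1');snap('wrist','w1')
for d in 's1','d1','w1':
    print(d,ray(d,(320,200)))
    im=cv2.imread(f'pics/{d}.png')
print(env.tcp_to_grasp,observe()['tool_rot'],observe()['position'])
E
```

```text
s1 (array([ 0.87090532, -0.48336071,  0.89792485]), array([-0.33341392,  0.50991956, -0.79301885]))
d1 (array([0.28586516, 0.7211512 , 0.63543059]), array([ 0.29802382, -0.77046573, -0.56354817]))
w1 (array([ 0.2184625 , -0.51059617,  0.3726338 ]), array([-0.26927676, -0.07316252, -0.96028152]))
0.0187 [[ 9.62195672e-01  2.72359112e-01 -5.17878014e-05]
 [ 2.72359005e-01 -9.62195083e-01  1.09283664e-03]
 [ 2.47814050e-04 -1.06562756e-03 -9.99999402e-01]] [ 0.14977037 -0.52899425  0.23085633]
```

View pics/s1.png

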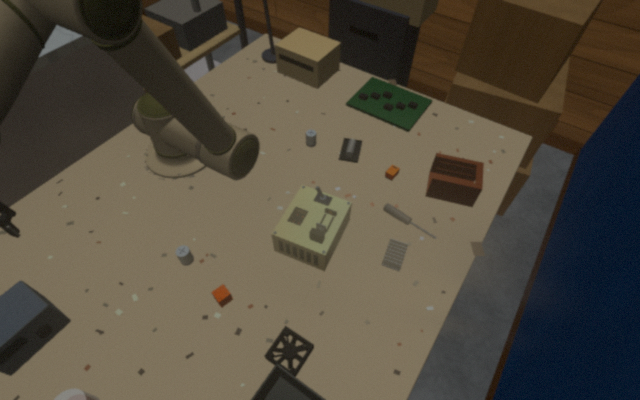

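View pics/d1.png

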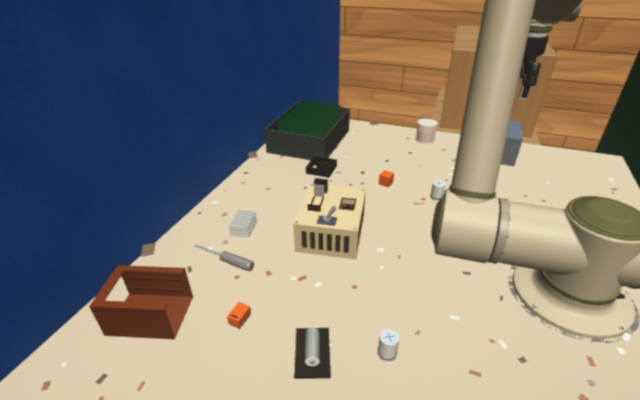

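The scene view shows the PSU at (312,226), the oblong relay at (392,172), the cell in its pack at (350,149) and the big relay at (222,295). In the side view the oblong relay is at (239,315), the cell at (312,347) and the PSU at (331,215).

Run:
```python
from h import *
s=cv2.imread('pics/s1.png');d=cv2.imread('pics/d1.png')
def c(im,x,y,w,h,k): 
    o=cv2.resize(im[y:y+h,x:x+w],None,fx=k,fy=k,interpolation=cv2.INTER_CUBIC)
    for i in range(0,w,10): cv2.putText(o,str(x+i),(i*k,8),0,.3,(0,0,255));cv2.line(o,(i*k,10),(i*k,14),(0,0,255))
    for i in range(0,h,10): cv2.putText(o,str(y+i),(0,i*k+4),0,.3,(255,0,0))
    return o
A=np.hstack([c(s,270,182,80,60,5),c(d,290,175,80,60,5)])
B=np.hstack([c(s,330,130,80,60,5),c(d,220,290,114,86,5)[:300,:400]])
B=np.hstack([c(s,330,130,80,60,5),cv2.resize(c(d,220,295,133,100,3),(400,300))])
o=np.vstack([A,B]);o=cv2.convertScaleAbs(o,alpha=1.5);cv2.imwrite('pics/c1.png',o);print(o.shape)
```

```text
(600, 800, 3)
```

View pics/c1.png

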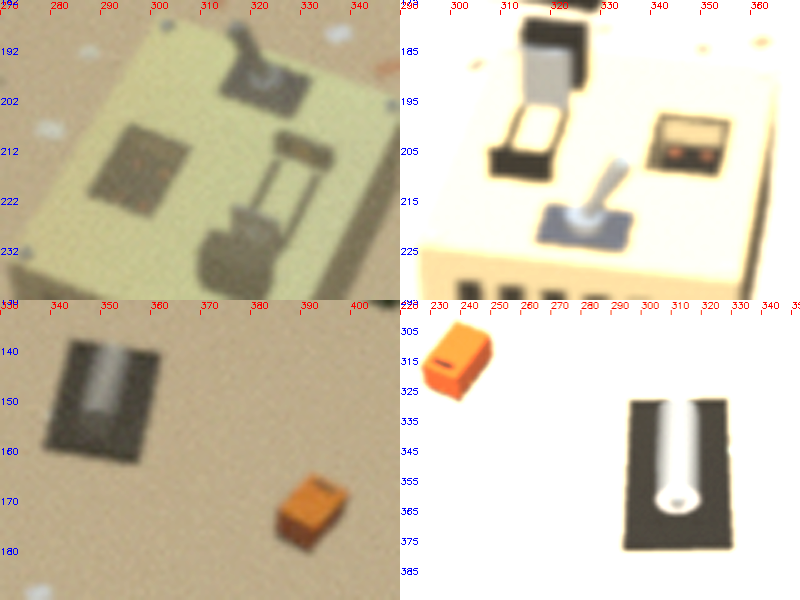

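The crops show the recess centre at scene (298,216) and side (348,204), the oblong relay's top at scene (392,171) and side (240,313), and the button end at the near end, side (309,363).

Run:
```python
from h import *
np.set_printoptions(precision=4,suppress=True)
S=lambda x,y:('s1',(270+x/5,182+y/5)); D=lambda x,y:('d1',(290+(x-400)/5,175+y/5))
S2=lambda x,y:('s1',(330+x/5,130+(y-300)/5)); D2=lambda x,y:('d1',(220+(x-400)*.3325,295+(y-300)/3))
rs=[(131,124),(190,150),(150,217),(87,190)]
rd=[(660,115),(730,122),(722,176),(647,168)]
cs=np.mean([onz(*S(*p),.086) for p in rs],0);cd=np.mean([onz(*D(*p),.086) for p in rd],0)
print('recess',cs,cd,tri([S(*np.mean(rs,0)),D(*np.mean(rd,0))]))
print('rec pts s',*[onz(*S(*p),.086) for p in rs]);print('rec pts d',*[onz(*D(*p),.086) for p in rd])
print('toggle plate s',*[onz(*S(*p),.086) for p in [(235,62),(311,77),(294,118),(219,95)]])
print('toggle plate d',*[onz(*D(*p),.086) for p in [(545,205),(633,210),(626,250),(537,241)]])
print('tip',tri([S(237,28),D(622,163)]))
print('deck corner s',onz(*S(165,22),.086),onz(*S(10,262),.086), 'd',onz(*D(775,85),.086))
print('relay s',*[onz(*S2(*p),.026) for p in [(312,475),(348,494),(318,529),(278,510)]])
print('relay d',*[onz(*D2(*p),.026) for p in [(455,323),(492,340),(460,375),(424,360)]])
print('pack s',*[onz(*S2(*p),.006) for p in [(70,340),(160,352),(138,463),(44,450)]])
print('pack d',*[onz(*D2(*p),.006) for p in [(630,402),(726,400),(732,548),(624,548)]])
print('cell s ends',onz(*S2(115,345),.03),onz(*S2(97,410),.03),'d nub',onz(*D2(677,503),.017),'far',onz(*D2(677,400),.03))
```

```text
recess [ 0.5111 -0.0382  0.086 ] [ 0.5056 -0.0375  0.086 ] [ 0.5081 -0.0381  0.0841]
rec pts s [ 0.4896 -0.0165  0.086 ] [ 0.5257 -0.0127  0.086 ] [ 0.5331 -0.0593  0.086 ] [ 0.496  -0.0641  0.086 ]
rec pts d [ 0.5275 -0.0574  0.086 ] [ 0.4926 -0.0634  0.086 ] [ 0.4831 -0.0177  0.086 ] [ 0.5191 -0.0116  0.086 ]
toggle plate s [0.5119 0.0502 0.086 ] [0.5521 0.065  0.086 ] [0.5597 0.0363 0.086 ] [0.5175 0.0264 0.086 ]
toggle plate d [0.5548 0.0335 0.086 ] [0.5145 0.0229 0.086 ] [0.5077 0.0529 0.086 ] [0.5484 0.0607 0.086 ]
tip [0.5156 0.043  0.1259]
deck corner s [0.4635 0.0517 0.086 ] [ 0.4904 -0.1217  0.086 ] d [ 0.4805 -0.1039  0.086 ]
relay s [0.6154 0.3222 0.026 ] [0.6415 0.3206 0.026 ] [0.6393 0.2838 0.026 ] [0.6115 0.2837 0.026 ]
relay d [0.6324 0.2867 0.026 ] [0.6021 0.2907 0.026 ] [0.6074 0.3228 0.026 ] [0.6354 0.3206 0.026 ]
pack s [0.4143 0.359  0.006 ] [0.4711 0.3838 0.006 ] [0.5112 0.286  0.006 ] [0.4547 0.2612 0.006 ]
pack d [0.5043 0.2901 0.006 ] [0.447 0.267 0.006] [0.4094 0.3615 0.006 ] [0.4672 0.3832 0.006 ]
cell s ends [0.4538 0.3493 0.03  ] [0.4753 0.2907 0.03  ] d nub [0.4465 0.3527 0.017 ] far [0.4692 0.295  0.03  ]
```

```bash
cat >> h.py <<'E'
def goto(p,ang):
    """needed turn about tool z (rad), then shift in turned tool axes; ang = wanted world angle of tool x (deg, mod 180)"""
    o=observe();R=o['tool_rot'];a=np.degrees(np.arctan2(R[1,0],R[0,0]))
    d=(ang-a+90)%180-90; t=np.radians(ang if 0 else a+d); d6=-np.radians(d)
    Rt=np.array([[np.cos(t),np.sin(t),0],[np.sin(t),-np.cos(t),0],[0,0,-1]])
    print('turn z %.4f'%d6,'shift',np.round(Rt.T@(np.array(p)-o['position']),4),'tilt',np.round(R[:2,2],4),'q6 %.0f'%o['q'][5],'t',o['time_s'])
    return Rt
E
python3 -c "
from h import *
goto((.60,.27,.20),84)"
```

```text
turn z -1.1902 shift [0.8417 0.3642 0.0309] tilt [-0.0001  0.0011] q6 -12 t 0.15
```

```bash
python3 -m jog '[[0,0,-0.17,0,0,0,60],[0,0,-0.17,0,0,0,60],[0,0,-0.17,0,0,0,60],[0,0,-0.17,0,0,0,60],[0,0,-0.17,0,0,0,60],[0,0,-0.17,0,0,0,60],[0,0,-0.17,0,0,0,60]]' | tail -c 300
python3 -m jog '[[0,0,0,0.056,0.0243,0,60],[0,0,0,0.056,0.0243,0,60],[0,0,0,0.056,0.0243,0,60],[0,0,0,0.056,0.0243,0,60],[0,0,0,0.056,0.0243,0,60],[0,0,0,0.056,0.0243,0,60],[0,0,0,0.056,0.0243,0,60],[0,0,0,0.056,0.0243,0,60]]' | tail -c 300
python3 -m jog '[[0,0,0,0.056,0.0243,0,60],[0,0,0,0.056,0.0243,0,60],[0,0,0,0.056,0.0243,0,60],[0,0,0,0.056,0.0243,0,60],[0,0,0,0.056,0.0243,0.01,60],[0,0,0,0.056,0.0243,0.01,60],[0,0,0,0.056,0.0243,0.01,60],[0,0,0,0,0,0,60]]'
python3 - <<'E'
from h import *
goto((.60,.27,.20),84)
snap('wrist','w2'); im=cv2.imread('pics/w2.png'); 
print(proj('w2',[(.623,.304,.026),(.458,.323,.017)]))
E
```

```text
time_s: 1.02
position: [0.1497, -0.5291, 0.2311]
tool_rot: [[0.099, 0.995, -0.0], [0.995, -0.099, 0.001], [0.001, -0.0, -1.0]]
ft_force: [-0.6, 0.4, 0.8]
grip_width: 0.0511
gripper_force: 0.0
time_s: 2.02
position: [0.3907, -0.1022, 0.2314]
tool_rot: [[0.105, 0.994, 0.0], [0.994, -0.105, -0.0], [-0.0, 0.0, -1.0]]
ft_force: [1.1, -0.9, 0.5]
grip_width: 0.0512
gripper_force: 0.0
time_s: 3.02
position: [0.6005, 0.271, 0.1983]
tool_rot: [[0.101, 0.995, -0.003], [0.995, -0.101, -0.0], [-0.001, -0.003, -1.0]]
ft_force: [-0.8, -0.2, 0.2]
grip_width: 0.0515
gripper_force: 0.0
turn z 0.0034 shift [-0.0011 -0.0004 -0.0017] tilt [-0.0034 -0.0004] q6 20 t 3.025
[[338.69882331 149.58017095]
 [186.91178749 146.73623671]]
```

View pics/w2.png

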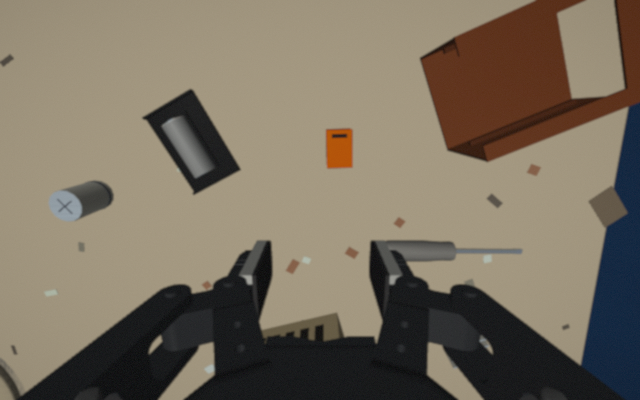

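The wrist view shows the relay top centred at (339,148), near the predicted (339,150). The cell is at (188,147).

```bash
python3 -m jog '[[0,0,0,0.02,0.02,0.025,60],[0,0,0,0.02,0,0.025,60],[0,0,0,0,0,0,60],[0,0,0,0,0,0,60]]' | head -2
cat >> h.py <<'E'
def orange(f):
    im=cv2.imread(f'pics/{f}.png');h=cv2.cvtColor(im,cv2.COLOR_BGR2HSV)
    m=cv2.inRange(h,(3,200,120),(17,255,255));cs=cv2.findContours(m,0,2)[0]
    for c in cs:
        if cv2.contourArea(c)>150: print(f,np.round(cv2.boxPoints(cv2.minAreaRect(c)),1).tolist(),cv2.contourArea(c))
E
python3 - <<'E'
from h import *
goto((.623,.304,.15),84)
snap('wrist','w3'); orange('w2');orange('w3');print(proj('w3',[(.623,.304,.026)]))
im=cv2.imread('pics/w3.png');cv2.imwrite('pics/w3c.png',cv2.resize(im[100:250,230:430],None,fx=4,fy=4))
E
```

```text
time_s: 3.58
position: [0.6242, 0.3053, 0.1524]
turn z -0.0003 shift [-0.0014 -0.001   0.0024] tilt [0.001 0.   ] q6 22 t 3.575
w2 [[327.0, 130.0], [350.0, 130.0], [350.0, 166.0], [327.0, 166.0]] 807.5
w3 [[305.29998779296875, 170.3000030517578], [331.8999938964844, 169.1999969482422], [333.6000061035156, 211.0], [307.0, 212.10000610351562]] 1035.5
[[319.08354304 193.85006561]]
```

View pics/w3c.png

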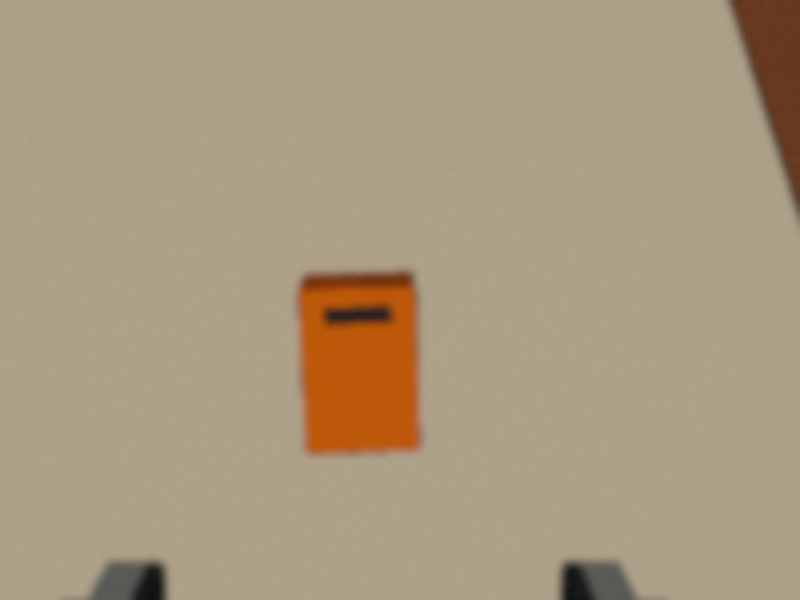

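The relay's top face has corners at about (305,172), (333.5,171.5), (335,212.5) and (306.5,213).

Run:
```python
from h import *
np.set_printoptions(precision=4,suppress=True)
P=[('w3',p) for p in [(305,171.7),(333.5,171.5),(335,212.5),(306.5,213.2)]]
Q=np.array([onz(*p,.026) for p in P]);print(Q,Q.mean(0))
a=(Q[0]+Q[1]-Q[2]-Q[3])/2;print('len',np.linalg.norm(a),'yaxis ang',np.degrees(np.arctan2(a[1],a[0])),'wid',np.linalg.norm(Q[0]+Q[3]-Q[1]-Q[2])/2)
c3=np.mean([p[1] for p in P],0)
S2=lambda x,y:('s1',(330+x/5,130+(y-300)/5)); D2=lambda x,y:('d1',(220+(x-400)*.3325,295+(y-300)/3))
print('tri',tri([('w3',c3),S2(314,502),D2(458,349.5)]))
goto((*Q.mean(0)[:2],.018),np.degrees(np.arctan2(a[1],a[0])))
```

```text
[[0.6122 0.3266 0.026 ]
 [0.6387 0.324  0.026 ]
 [0.6363 0.2837 0.026 ]
 [0.6088 0.286  0.026 ]] [0.624  0.3051 0.026 ]
len 0.04054938948611536 yaxis ang 85.90103612067524 wid 0.02710207204390903
tri [0.6238 0.3042 0.0223]
turn z -0.0337 shift [-0.0001 -0.0004  0.1348] tilt [0.0017 0.0003] q6 22 t 3.625
```

```bash
python3 -m jog '[[0,0,-0.034,0,-0.0005,0.045,60],[0,0,0,0,0,0.045,60],[0,0,0,0,0,0.03,60],[0,0,0,0,0,0.0165,60],[0,0,0,0,0,0,60],[0,0,0,0,0,0,20],[0,0,0,0,0,0,20],[0,0,0,0,0,0,20],[0,0,0,0,0,0,20],[0,0,0,0,0,0,20]]' 40
python3 -m jog '[[0,0,0,0,0,-0.01,20],[0,0,0,0,0,-0.04,20],[0,0,0,0,0,-0.06,20],[0,0,0,0,0,-0.06,20],[0,0,0,0,0,0,20]]'
python3 - <<'E'
from h import *
np.set_printoptions(precision=4,suppress=True)
goto((.50,-.14,.25),100)
E
```

```text
time_s: 4.88
position: [0.6248, 0.306, 0.0169]
tool_rot: [[0.071, 0.997, 0.003], [0.997, -0.071, 0.001], [0.001, 0.003, -1.0]]
ft_force: [-0.8, -1.2, 7.1]
grip_width: 0.0272
gripper_force: 40.1
time_s: 5.5
position: [0.6254, 0.3063, 0.1915]
tool_rot: [[0.071, 0.997, 0.011], [0.997, -0.071, 0.003], [0.004, 0.011, -1.0]]
ft_force: [-0.0, 0.5, -1.4]
grip_width: 0.0266
gripper_force: 39.6
turn z -0.2453 shift [-0.4177 -0.201  -0.0585] tilt [0.0108 0.0032] q6 20 t 5.5
```

```bash
python3 -m jog '[[0,0,-0.125,0,0,-0.03,20],[0,0,-0.12,0,0,-0.03,20],[0,0,0,-0.052,-0.026,0,20],[0,0,0,-0.052,-0.026,0,20],[0,0,0,-0.052,-0.026,0,20],[0,0,0,-0.052,-0.026,0,20],[0,0,0,-0.052,-0.026,0,20],[0,0,0,-0.052,-0.026,0,20],[0,0,0,-0.03,-0.015,0,20],[0,0,0,0,0,0,20]]'
python3 - <<'E'
from h import *
np.set_printoptions(precision=4,suppress=True)
goto((.51,-.07,.24),100)
snap('wrist','w4');print(proj('w4',[(.508,-.038,.086),(.532,.0445,.086)]))
im=cv2.imread('pics/w4.png');cv2.imwrite('pics/w4b.png',cv2.convertScaleAbs(cv2.resize(im[:,80:560],(720,600)),alpha=1.3))
E
```

```text
time_s: 6.75
position: [0.5139, -0.0624, 0.2445]
tool_rot: [[-0.17, 0.985, -0.001], [0.985, 0.17, 0.0], [0.0, -0.001, -1.0]]
ft_force: [0.2, 1.4, -0.6]
grip_width: 0.0266
gripper_force: 39.7
turn z -0.0039 shift [-0.0068 -0.0052  0.0045] tilt [-0.001   0.0002] q6 -30 t 6.75
[[319.037  161.0991]
 [358.147   80.6141]]
```

View pics/w4b.png

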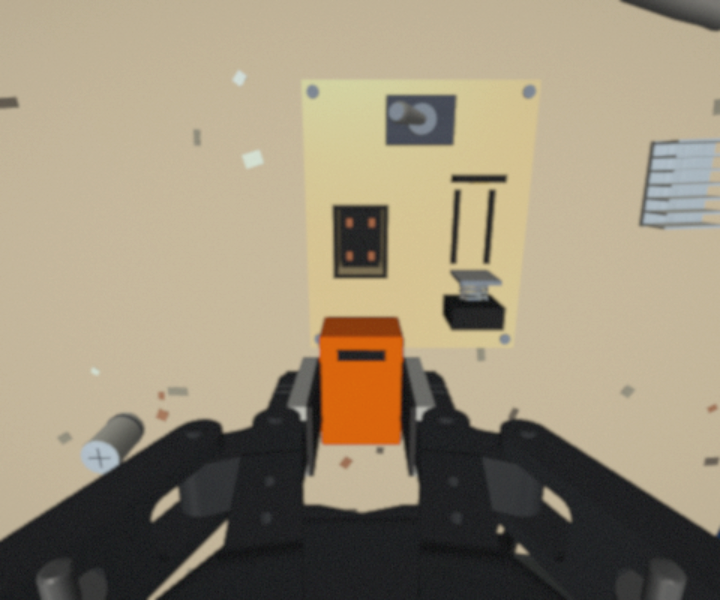

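The wrist view (1.5 times scale, offset 80) shows the recess corners at about (334,206) to (388,277), the toggle plate at (386,95) to (456,145), the deck corners at (302,80), (540,80) and (515,348), and the held relay's top at (320,337) to (403,443).

```bash
cat >> h.py <<'E'
V=lambda x,y:(80+x/1.5,y/1.5)
E
python3 - <<'E'
from h import *
from scipy.optimize import least_squares
np.set_printoptions(precision=4,suppress=True)
m=[(-75,90),(75,90),(75,-90),(-54,10.5),(-22,10.5),(-22,-34.5),(-54,-34.5),(-22,81),(22,81),(22,51),(-22,51)]
p=[(302,80),(540,80),(515,348),(334,206),(387,206),(388,277),(333,277),(386,95),(456,95),(454,145),(387,145)]
px=np.array([V(*q) for q in p]);m=np.array([(a,b,0) for a,b in m])/1e3
def W(v,m): c,s=np.cos(v[3]),np.sin(v[3]);return np.array(m)@np.array([[c,s,0],[-s,c,0],[0,0,1]])+v[:3]
f=lambda v:(proj('w4',W(v,m))-px).ravel()
r=least_squares(f,[.55,-.02,.086,.17]);v=r.x;print(v,np.degrees(v[3]));print(r.fun.reshape(-1,2).T)
g=least_squares(lambda u:f([u[0],u[1],.086,u[2]]),[.55,-.02,.17]).x;print('z fixed',g)
v=[g[0],g[1],.086,g[2]];np.save('psu.npy',v)
print('recess pose fit',W(v,[[-.038,-.012,0]]),'recess px',onz('w4',V(360.5,241.5),.086))
def loc(q,z): 
    d=onz('w4',V(*q),z)-v[:3];c,s=np.cos(v[3]),np.sin(v[3]);return (np.array([c*d[0]+s*d[1],-s*d[0]+c*d[1],d[2]])*1e3).round(1)
print('wall',loc((451,175),.102),loc((507,182),.102),'ribs',loc((458,190),.089),loc((454,263),.089),loc((493,190),.089),loc((488,263),.089),'plate',loc((451,270),.12),loc((500,284),.12))
o=observe();z=o['position'][2]+.0091
Q=np.array([onz('w4',V(*q),z) for q in [(320,337),(403,336),(402,443),(321,443)]])
print('relay in tool',(Q-o['position'])@o['tool_rot'],'mean',((Q-o['position'])@o['tool_rot']).mean(0))
goto((*W(v,[[-.038,-.012,0]])[0,:2],.2445),90+np.degrees(v[3]))
E
```

```text
[ 0.545  -0.02    0.0866  0.1701] 9.74810924248233
[[-0.5645  1.6064 -0.5465  1.9551 -1.6731 -2.9615  3.3005  0.0824  0.162
  -0.3735 -1.0661]
 [-0.5855 -0.7753  0.0408  2.1642  2.1417 -1.6387 -1.6243 -0.121  -0.1735
   0.2547  0.2973]]
z fixed [ 0.545  -0.02    0.1702]
recess pose fit [[ 0.5096 -0.0383  0.086 ]] recess px [ 0.5093 -0.0377  0.086 ]
wall [18.4 32.6 16. ] [53.7 28.4 16. ] ribs [26.1 23.1  3. ] [ 26.3 -25.8   3. ] [49.2 23.1  3. ] [ 49.8 -25.8   3. ] plate [ 18.1 -24.   34. ] [ 49.3 -33.   34. ]
relay in tool [[ 0.0182 -0.0138 -0.0091]
 [ 0.0185  0.0131 -0.0091]
 [-0.0213  0.0137 -0.0091]
 [-0.0213 -0.0145 -0.0091]] mean [-0.0015 -0.0004 -0.0091]
turn z 0.0020 shift [ 0.0234 -0.0007 -0.    ] tilt [-0.0008  0.0005] q6 -30 t 6.8
```

```bash
python3 -m jog '[[0,0,0.002,0.0246,-0.0007,0.04,20],[0,0,0,0,0,0.05,20],[0,0,0,0,0,0.04,20],[0,0,0,0,0,0,20],[0,0,0,0,0,0,20]]'
python3 - <<'E'
from h import *
v=np.load('psu.npy');c,s=np.cos(v[3]),np.sin(v[3]);r=v[:2]+np.array([c*-.038+s*.012,-.038*s-.012*c])
goto((*r,.105),90+np.degrees(v[3]))
E
```

```text
time_s: 7.42
position: [0.5106, -0.0363, 0.1163]
tool_rot: [[-0.172, 0.985, 0.002], [0.985, 0.172, -0.001], [-0.001, 0.002, -1.0]]
ft_force: [-0.2, -1.2, -0.2]
grip_width: 0.0271
gripper_force: 39.7
turn z 0.0027 shift [-0.0018 -0.0013  0.0113] tilt [ 0.0021 -0.0006] q6 -27 t 7.425
```

```bash
python3 -m jog '[[0,0,0.002,-0.0005,-0.0013,0.006,20],[0,0,0,0,0,0.006,20],[0,0,0,0,0,0.004,20],[0,0,0,0,0,0.004,20],[0,0,0,0,0,0,20],[0,0,0,0,0,0,20]]'
```

```text
time_s: 8.18
position: [0.5086, -0.0374, 0.0949]
tool_rot: [[-0.169, 0.986, 0.0], [0.986, 0.169, -0.0], [-0.0, 0.0, -1.0]]
ft_force: [-0.7, 0.0, -0.9]
grip_width: 0.0272
gripper_force: 39.7
```

```bash
python3 -m jog '[[0,0,0,0,0,0.003,20],[0,0,0,0,0,0.002,20],[0,0,0,0,0,0,20],[0,0,0,0,0,0,20]]'
```

```text
time_s: 8.68
position: [0.5085, -0.0373, 0.0898]
tool_rot: [[-0.169, 0.986, 0.0], [0.986, 0.169, 0.0], [0.0, 0.0, -1.0]]
ft_force: [0.4, 0.3, -0.9]
grip_width: 0.0268
gripper_force: 39.7
```

```bash
python3 -m jog '[[0,0,0,0,0,0,50],[0,0,0,0,0,0,50],[0,0,0,0,0,0,50],[0,0,0,0,0,-0.02,50],[0,0,0,0,0,-0.02,0],[0,0,0,-0.001,0,0,0],[0,0,0,0,0,0,0],[0,0,0,0,0,0,0],[0,0,0,0,0,0,0],[0,0,0,0,0,0,0]]'
python3 -m jog '[[0,0,0,0,0,0.015,0],[0,0,0,0,0,0.01,0],[0,0,0,0,0,0,0],[0,0,0,0,0,0,0]]'
```

```text
time_s: 9.93
position: [0.5086, -0.0383, 0.1296]
tool_rot: [[-0.169, 0.986, -0.0], [0.986, 0.169, 0.0], [0.0, -0.0, -1.0]]
ft_force: [-0.0, 0.6, 0.9]
grip_width: -0.0002
gripper_force: 0.0
time_s: 10.42
position: [0.5089, -0.0384, 0.1051]
tool_rot: [[-0.169, 0.986, 0.0], [0.986, 0.169, -0.0], [-0.0, 0.0, -1.0]]
ft_force: [-0.3, 0.1, 0.7]
grip_width: -0.0002
gripper_force: 0.0
```

Relay top should be at about 0.098; pressing down.

```bash
python3 -m jog '[[0,0,0,0,0,0.004,0],[0,0,0,0,0,0.003,0],[0,0,0,0,0,0.003,0],[0,0,0,0,0,0.003,0],[0,0,0,0,0,0,0]]'
python3 -m jog '[[0,0,0,0,0,0.003,0],[0,0,0,0,0,0.003,0],[0,0,0,0,0,0,0],[0,0,0,0,0,0,0]]'
```

```text
time_s: 11.05
position: [0.5088, -0.0383, 0.0918]
tool_rot: [[-0.169, 0.986, 0.0], [0.986, 0.169, -0.0], [-0.0, 0.0, -1.0]]
ft_force: [0.1, -0.6, 1.3]
grip_width: -0.0003
gripper_force: 0.5
time_s: 11.55
position: [0.5088, -0.0383, 0.086]
tool_rot: [[-0.169, 0.986, 0.0], [0.986, 0.169, -0.0], [-0.0, 0.0, -1.0]]
ft_force: [-1.0, -0.7, 5.5]
grip_width: 0.0002
gripper_force: 2.6
```

```bash
python3 -m jog '[[0,0,0,0,0,0.001,0],[0,0,0,0,0,0,0],[0,0,0,0,0,0,0]]'
python3 -m jog '[[0,0,0,0,0,-0.03,0],[0,0,0,0,0,-0.06,0],[0,0,0,0,0,-0.06,30],[0,0,0,-0.03,0,0,50],[0,0,0,-0.03,0,0,50],[0,0,0,0,0,0,50]]'
python3 - <<'E'
from h import *
v=np.load('psu.npy')
goto((.51,-.07,.24),100)
snap('wrist','w5');
im=cv2.imread('pics/w5.png');cv2.imwrite('pics/w5b.png',cv2.convertScaleAbs(cv2.resize(im[:,80:560],(720,600)),alpha=1.3))
E
```

```text
time_s: 11.92
position: [0.5089, -0.0384, 0.0859]
tool_rot: [[-0.169, 0.986, 0.001], [0.986, 0.169, -0.0], [-0.001, 0.001, -1.0]]
ft_force: [-4.0, 2.1, 15.2]
grip_width: 0.0003
gripper_force: 7.3
time_s: 12.68
position: [0.5189, -0.0989, 0.2342]
tool_rot: [[-0.167, 0.986, -0.001], [0.986, 0.167, 0.0], [0.0, -0.001, -1.0]]
ft_force: [-1.1, 0.3, -0.7]
grip_width: 0.0423
gripper_force: 0.0
turn z -0.0068 shift [ 0.03   -0.0038 -0.0058] tilt [-0.0007  0.0002] q6 -33 t 12.675
```

View pics/w5b.png

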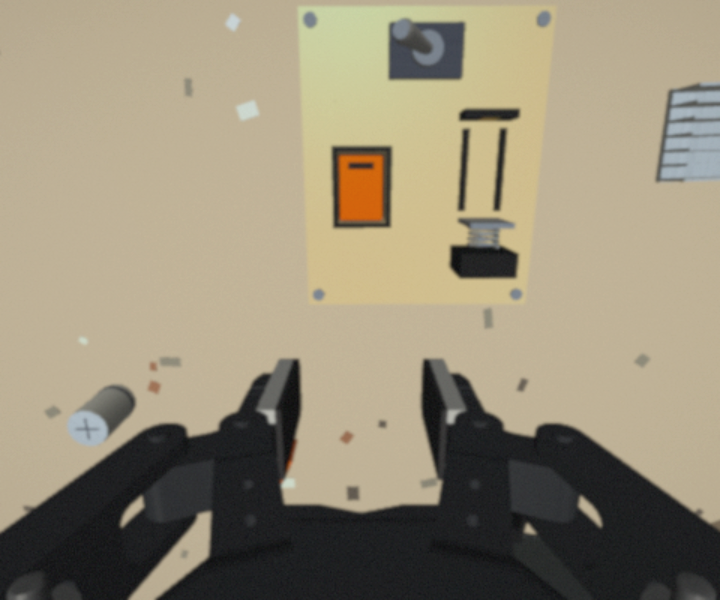

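The relay is now flush in its recess, around (361,187). The wall top is near (488,113) and the spring plate near (486,223).

Run:
```python
from h import *
v=np.load('psu.npy')
def loc(q,z): 
    d=onz('w5',V(*q),z)-v[:3];c,s=np.cos(v[3]),np.sin(v[3]);return (np.array([c*d[0]+s*d[1],-s*d[0]+c*d[1],d[2]])*1e3).round(1)
print('deck',loc((298,7),.086),loc((556,6),.086),loc((525,304),.086),loc((308,304),.086),'recess',loc((361.5,187),.086))
print('wall',loc((457,110),.102),loc((520,109),.102),loc((460,119),.102),'ribs',loc((463,129),.089),loc((460,210),.089),loc((506,129),.089),loc((497,210),.089),'plate base',loc((458,219),.086),'top',loc((470,226),.12),loc((515,226),.12))
goto((.471,.296,.19),112)
```

```text
deck [-74.9  89.3  -0. ] [74.1 89.2 -0. ] [ 74.4 -90.3  -0. ] [-75.8 -89.8  -0. ] recess [-38.5 -11.5  -0. ]
wall [16.9 31.9 16. ] [53.3 32.3 16. ] [18.9 27.1 16. ] ribs [23.9 22.8  3. ] [ 24.9 -26.    3. ] [50.2 22.7  3. ] [ 48.8 -26.1   3. ] plate base [ 24.6 -32.1  -0. ] top [ 24.4 -32.7  34. ] [ 50.5 -32.8  34. ]
turn z -0.2153 shift [0.383  0.1033 0.0442] tilt [-0.001   0.0006] q6 -33 t 12.725
```

```bash
python3 -m jog '[[0,0,-0.11,0,0,0,60],[0,0,-0.105,0,0,0,60],[0,0,0,0.054,0.0147,0,60],[0,0,0,0.054,0.0147,0,60],[0,0,0,0.054,0.0147,0,60],[0,0,0,0.054,0.0147,0.01,60],[0,0,0,0.054,0.0147,0.01,60],[0,0,0,0.054,0.0147,0.01,60],[0,0,0,0.054,0.0147,0.01,60],[0,0,0,0,0,0,60]]'
python3 - <<'E'
from h import *
goto((.471,.296,.19),112)
snap('wrist','w6');
print(proj('w6',[(.46,.324,.017)]))
im=cv2.imread('pics/w6.png');cv2.imwrite('pics/w6b.png',cv2.convertScaleAbs(cv2.resize(im[60:260,190:450],None,fx=3,fy=3,interpolation=cv2.INTER_CUBIC),alpha=1.3))
E
```

```text
time_s: 13.98
position: [0.4701, 0.2951, 0.1936]
tool_rot: [[-0.381, 0.925, -0.002], [0.925, 0.381, -0.0], [0.001, -0.002, -1.0]]
ft_force: [0.1, -0.4, 0.3]
grip_width: 0.0514
gripper_force: 0.0
turn z 0.0068 shift [0.0005 0.0012 0.0036] tilt [-0.0022 -0.0001] q6 -3 t 13.975
[[322.54649263 153.65472567]]
```

View pics/w6b.png

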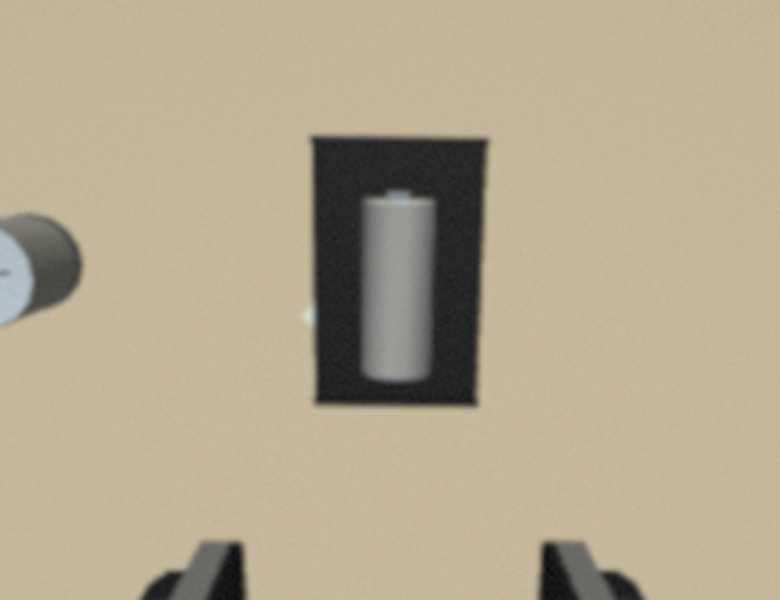

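The cell's button tip is at about (399,190) in this crop, and the middle of its flat end is at (396,381).

Run:
```python
from h import *
np.set_printoptions(precision=4,suppress=True)
U=lambda x,y:(190+x/3,60+y/3)
n=onz('w6',U(399,190),.018);b=onz('w6',U(396.5,381),.030)
print(n,b,np.linalg.norm((n-b)[:2]))
a=onz('w6',U(399.5,205),.022);e=onz('w6',U(397,375),.022);d=a-e;ang=np.degrees(np.arctan2(d[1],d[0]))
pk=[onz('w6',U(*q),.008) for q in [(312,138),(488,139),(476,404),(315,404)]];g=pk[0]+pk[1]-pk[2]-pk[3]
print('ang',ang,'pack',np.degrees(np.arctan2(g[1],g[0])),np.mean(pk,0))
print('nub tri z',tri([('w6',U(399,191)),('d1',(220+277*.3325,295+203/3))]))
m=(n+b)/2; m[2]=.017; print('mid',m);goto((*m[:2],.0085),112)
```

```text
[0.4483 0.3537 0.018 ] [0.4726 0.2923 0.03  ] 0.06600794725230774
ang 111.60086931614538 pack 111.45439386006284 [0.4599 0.3244 0.008 ]
nub tri z [0.4475 0.3529 0.0168]
mid [0.4604 0.323  0.017 ]
turn z 0.0049 shift [0.0314 0.0014 0.1857] tilt [-0.0014 -0.0004] q6 -3 t 14.025
```

```bash
python3 -m jog '[[0,0,0.012,0.0312,0.0015,0.04,60],[0,0,0,0,0,0.05,60],[0,0,0,0,0,0.05,60],[0,0,0,0,0,0.03,60],[0,0,0,0,0,0.01,60],[0,0,0,0,0,0.005,60],[0,0,0,0,0,0,60],[0,0,0,0,0,0,60]]'
python3 -c "
from h import *
goto((.4604,.323,.0085),111.5)"
```

```text
time_s: 15.02
position: [0.4624, 0.3212, 0.0108]
tool_rot: [[-0.364, 0.931, 0.002], [0.931, 0.364, 0.001], [0.0, 0.002, -1.0]]
ft_force: [0.9, -0.5, -0.3]
grip_width: 0.0512
gripper_force: 0.0
turn z -0.0022 shift [ 0.0024 -0.0012  0.0023] tilt [0.0017 0.0007] q6 1 t 15.025
```

```bash
python3 -m jog '[[0,0,0,0.0024,-0.0012,0.002,60],[0,0,0,0,0,0,20],[0,0,0,0,0,0,20],[0,0,0,0,0,0,20],[0,0,0,0,0,0,20],[0,0,0,0,0,0,20],[0,0,0,0,0,0,20]]' 60
python3 -m jog '[[0,0,0,0,0,-0.01,20],[0,0,0,0,0,-0.04,20],[0,0,0,0,0,-0.06,20],[0,0,0,0,0,-0.06,20],[0,0,0,0,0,-0.03,20],[0,0,0,0,0,0,20]]'
python3 - <<'E'
from h import *
v=np.load('psu.npy');c,s=np.cos(v[3]),np.sin(v[3])
for y in (-.005,.025):
    r=v[:2]+np.array([c*.038-s*y,.038*s+c*y]);print(r);goto((*r,.21),90+np.degrees(v[3]))
snap('wrist','w7');
im=cv2.imread('pics/w7.png');cv2.imwrite('pics/w7b.png',cv2.convertScaleAbs(cv2.resize(im[160:360,200:440],None,fx=2,fy=2,interpolation=cv2.INTER_CUBIC),alpha=1.3))
E
```

```text
time_s: 15.9
position: [0.4601, 0.323, 0.0082]
tool_rot: [[-0.364, 0.931, 0.001], [0.931, 0.364, 0.0], [0.0, 0.001, -1.0]]
ft_force: [-1.4, 1.1, 4.9]
grip_width: 0.0241
gripper_force: 58.9
time_s: 16.65
position: [0.4605, 0.323, 0.2102]
tool_rot: [[-0.364, 0.931, 0.004], [0.931, 0.364, 0.002], [0.0, 0.005, -1.0]]
ft_force: [-0.1, -0.2, -2.0]
grip_width: 0.0235
gripper_force: 59.1
[ 0.58334169 -0.01849964]
turn z 0.2028 shift [-3.573e-01  6.320e-02  2.000e-04] tilt [0.0045 0.0018] q6 2 t 16.65
[0.57826131 0.01106706]
turn z 0.2028 shift [-3.273e-01  6.320e-02  2.000e-04] tilt [0.0045 0.0018] q6 2 t 16.65
```

View pics/w7b.png

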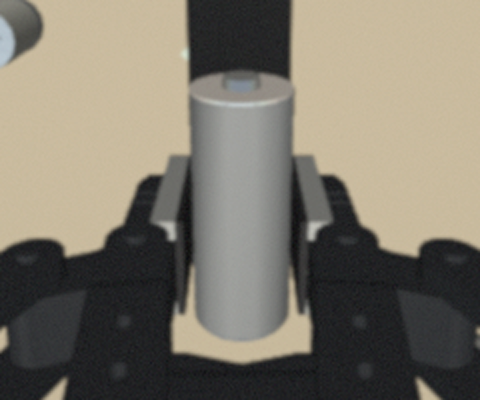

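The cell is held level. Its front face is centred at crop (241,89), with the white rim's top at (241,105) and the flat end's top at (241,338).

Run:
```python
from h import *
o=observe();z=o['position'][2]+.0088
T=lambda x,y,z:np.round((onz('w7',(200+x/2,160+y/2),z)-o['position'])@o['tool_rot'],4)
print('face',T(241,89,z),'rimtop',T(241,105,z+.013),'back',T(241,338,z+.013))
```

```text
face [ 0.0289  0.0005 -0.0088] rimtop [ 0.0292  0.0005 -0.0218] back [-0.0323  0.0004 -0.0218]
```

```bash
python3 -m jog '[[0,0,0.1,0,0,0,20],[0,0,0.103,0,0,0,20],[0,0,0,-0.057,0.0105,0,20],[0,0,0,-0.057,0.0105,0,20],[0,0,0,-0.057,0.0105,0,20],[0,0,0,-0.057,0.0105,0,20],[0,0,0,-0.057,0.0105,0,20],[0,0,0,-0.057,0.0105,0,20],[0,0,0,0,0,0,20],[0,0,0,0,0,0,20]]'
python3 - <<'E'
from h import *
v=np.load('psu.npy');c,s=np.cos(v[3]),np.sin(v[3]);y=.008
r=v[:2]+np.array([c*.038-s*y,.038*s+c*y]);goto((*r,.1095),90+np.degrees(v[3]))
E
```

```text
time_s: 17.95
position: [0.5792, -0.0034, 0.2063]
tool_rot: [[-0.169, 0.986, -0.003], [0.986, 0.169, 0.001], [0.001, -0.003, -1.0]]
ft_force: [-0.3, 0.2, -0.5]
grip_width: 0.0238
gripper_force: 59.1
turn z -0.0006 shift [-0.0026  0.0015  0.0968] tilt [-0.0031  0.0009] q6 -22 t 17.95
```

```bash
python3 -m jog '[[0,0,0,-0.0026,0.0015,0.04,20],[0,0,0,0,0,0.035,20],[0,0,0,0,0,0.0215,20],[0,0,0,0,0,0,20],[0,0,0,0,0,0,20],[0,0,0,0,0,0,20]]'
python3 - <<'E'
from h import *
v=np.load('psu.npy');c,s=np.cos(v[3]),np.sin(v[3])
for y in (.008,-.0075):
    r=v[:2]+np.array([c*.038-s*y,.038*s+c*y]);goto((*r,.1095),90+np.degrees(v[3]))
E
```

```text
time_s: 18.7
position: [0.5822, -0.0057, 0.1124]
tool_rot: [[-0.17, 0.986, 0.002], [0.986, 0.17, -0.0], [-0.001, 0.002, -1.0]]
ft_force: [0.5, -1.2, -0.0]
grip_width: 0.0239
gripper_force: 59.1
turn z 0.0003 shift [ 0.0002 -0.001   0.0029] tilt [ 0.0019 -0.0004] q6 -22 t 18.7
turn z 0.0003 shift [-0.0153 -0.001   0.0029] tilt [ 0.0019 -0.0004] q6 -22 t 18.7
```

```bash
python3 -m jog '[[0,0,0,0,-0.001,0.0027,20],[0,0,0,-0.005,0,0,20],[0,0,0,-0.005,0,0,20],[0,0,0,-0.003,0,0,20],[0,0,0,-0.0025,0,0,20],[0,0,0,0,0,0,20],[0,0,0,0,0,0,20]]'
python3 - <<'E'
from h import *
v=np.load('psu.npy');c,s=np.cos(v[3]),np.sin(v[3])
for y in (-.0075,):
    r=v[:2]+np.array([c*.038-s*y,.038*s+c*y]);goto((*r,.0902),90+np.degrees(v[3]))
snap('side','d2');snap('scene','s2');snap('wrist','w8')
k=lambda im,x,y,w,h,f:cv2.resize(im[y:y+h,x:x+w],None,fx=f,fy=f,interpolation=cv2.INTER_CUBIC)
a,b,w=[cv2.imread(f'pics/{q}.png') for q in('d2','s2','w8')]
cv2.imwrite('pics/m8.png',np.hstack([k(a,290,160,80,80,4),k(w,200,120,240,160,2)]))
E
```

```text
time_s: 19.58
position: [0.5833, -0.0209, 0.1087]
tool_rot: [[-0.169, 0.986, -0.0], [0.986, 0.169, 0.001], [0.001, -0.0, -1.0]]
ft_force: [-0.9, 5.3, 1.3]
grip_width: 0.0238
gripper_force: 59.2
turn z -0.0001 shift [-0.0002  0.0004  0.0185] tilt [-0.0003  0.0011] q6 -23 t 19.575
```

View pics/m8.png

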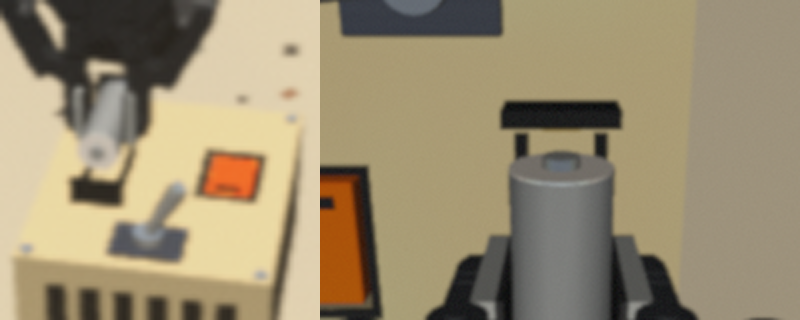

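The cell is centred over the ribs and pressed on the spring with 5.3 N, which means about 8 mm of push-back. I'm lowering it now.

```bash
python3 -m jog '[[0,0,0,-0.0005,0,0.005,20],[0,0,0,0,0,0.005,20],[0,0,0,0,0,0.005,20],[0,0,0,0,0,0.002,20],[0,0,0,0,0,0,20],[0,0,0,0,0,0,20]]'
```

```text
time_s: 20.48
position: [0.5834, -0.0213, 0.0915]
tool_rot: [[-0.169, 0.986, -0.0], [0.986, 0.169, 0.001], [0.001, -0.0, -1.0]]
ft_force: [-0.5, 5.5, -0.8]
grip_width: 0.0237
gripper_force: 59.2
```

```bash
python3 -m jog '[[0,0,0,0,0,0.0012,20],[0,0,0,0,0,0,20],[0,0,0,0,0,0,45],[0,0,0,0,0,0,45],[0,0,0,0,0,0,45],[0,0,0,0,0,0,45]]'
python3 -m jog '[[0,0,0,0,0,-0.02,45],[0,0,0,0,0,-0.05,45],[0,0,0,0,0,-0.04,45],[0,0,0,-0.04,0,0,45],[0,0,0,-0.02,-0.04,0,20],[0,0,0,0,0,0,0],[0,0,0,0,0,0,0]]'
python3 - <<'E'
from h import *
v=np.load('psu.npy');c,s=np.cos(v[3]),np.sin(v[3])
x,y=-.05,.066
r=v[:2]+np.array([c*x-s*y,x*s+c*y]);goto((*r,.2),90+np.degrees(v[3]))
snap('wrist','w9')
im=cv2.imread('pics/w9.png');cv2.imwrite('pics/w9b.png',cv2.convertScaleAbs(cv2.resize(im[:300,160:560],(800,600)),alpha=1.3))
E
```

```text
time_s: 21.22
position: [0.5836, -0.0221, 0.0904]
tool_rot: [[-0.169, 0.986, 0.0], [0.986, 0.169, -0.0], [-0.0, 0.0, -1.0]]
ft_force: [0.8, -0.0, 0.4]
grip_width: 0.0383
gripper_force: 0.0
time_s: 22.1
position: [0.5546, -0.0877, 0.2006]
tool_rot: [[-0.169, 0.986, 0.001], [0.986, 0.169, -0.0], [-0.0, 0.001, -1.0]]
ft_force: [-0.6, 0.5, -0.2]
grip_width: 0.0001
gripper_force: 0.0
turn z -0.0004 shift [ 0.1343 -0.0479  0.0006] tilt [ 0.0006 -0.0001] q6 -31 t 22.1
```

View pics/w9b.png

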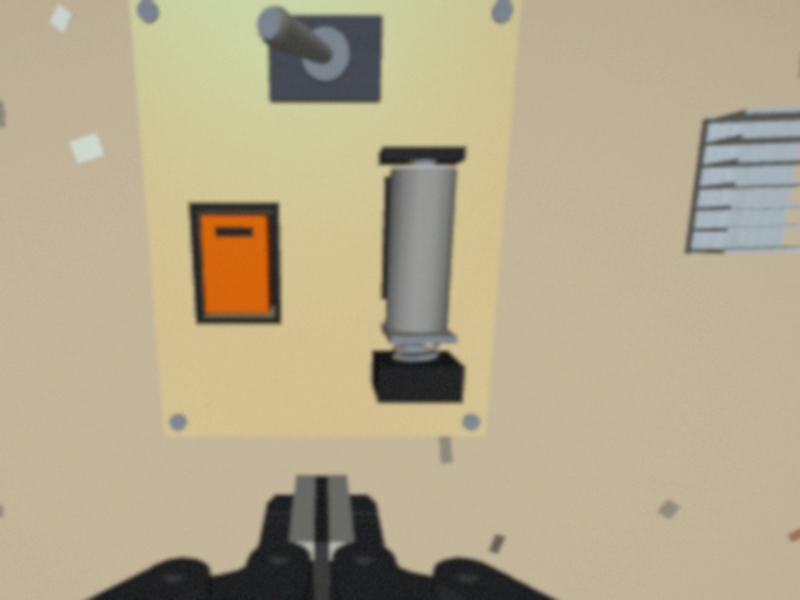

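The cell lies level in its cradle with the button at the contact and the spring pushed back. The relay is flush. Next is the toggle, whose tip is at (273,25).

```bash
python3 -m jog '[[0,0,0,0.045,-0.02,0,0],[0,0,0,0.045,-0.02,0,0],[0,0,0,0.044,-0.018,0,0],[0,0,0,0,0,0.04,0],[0,0,0,0,0,0.045,0],[0,0,0,0,0,0,0],[0,0,0,0,0,0,0]]'
python3 -m jog '[[0,0,0,0,0.01,0,0],[0,0,0,0,0.01,0,0],[0,0,0,0,0.01,0,0],[0,0,0,0,0,0,0]]'
python3 -m jog '[[0,0,0,0,0.008,0,0],[0,0,0,0,0.008,0,0],[0,0,0,0,0,0,0]]'
python3 - <<'E'
from h import *
v=np.load('psu.npy');d=observe()['position']-v[:3];c,s=np.cos(v[3]),np.sin(v[3]);print(c*d[0]+s*d[1],-s*d[0]+c*d[1],d[2])
E
```

```text
time_s: 23.02
position: [0.4755, 0.0346, 0.1168]
tool_rot: [[-0.17, 0.985, 0.002], [0.986, 0.17, -0.0], [-0.001, 0.002, -1.0]]
ft_force: [-0.4, 0.6, 0.0]
grip_width: -0.0001
gripper_force: 0.0
time_s: 23.52
position: [0.5048, 0.0397, 0.1154]
tool_rot: [[-0.169, 0.986, 0.001], [0.986, 0.169, -0.0], [-0.0, 0.001, -1.0]]
ft_force: [0.6, -0.2, 0.6]
grip_width: 0.0002
gripper_force: 0.0
time_s: 23.9
position: [0.5206, 0.0424, 0.1154]
tool_rot: [[-0.169, 0.986, 0.001], [0.986, 0.169, 0.0], [-0.0, 0.001, -1.0]]
ft_force: [-0.4, 0.3, -0.4]
grip_width: 0.0
gripper_force: 0.0
-0.0135385926598052 0.06561526526391728 0.029361234698170327
```

```bash
python3 -m jog '[[0,0,0,0,0.006,0,0],[0,0,0,0,0.006,0,0],[0,0,0,0,0,0,0]]'|grep -E "pos|ft"
python3 -m jog '[[0,0,0,0,0.004,0,0],[0,0,0,0,0,0,0]]'|grep -E "pos|ft"
python3 - <<'E'
from h import *
snap('wrist','w10');snap('side','d3');snap('scene','s3')
a,b,w=[cv2.imread(f'pics/{q}.png') for q in('d3','s3','w10')]
k=lambda im,x,y,w,h,f:cv2.resize(im[y:y+h,x:x+w],None,fx=f,fy=f,interpolation=cv2.INTER_CUBIC)
cv2.imwrite('pics/m10.png',np.vstack([np.hstack([k(a,290,160,80,60,5),k(b,270,170,80,60,5)]),cv2.copyMakeBorder(k(w,200,120,240,160,1.8),0,0,0,800-432,0)]))
E
```

```text
position: [0.5312, 0.0443, 0.1151]
ft_force: [-4.9, -0.7, 0.3]
position: [0.532, 0.0446, 0.1148]
ft_force: [-18.9, -5.3, 7.8]
```

View pics/m10.png

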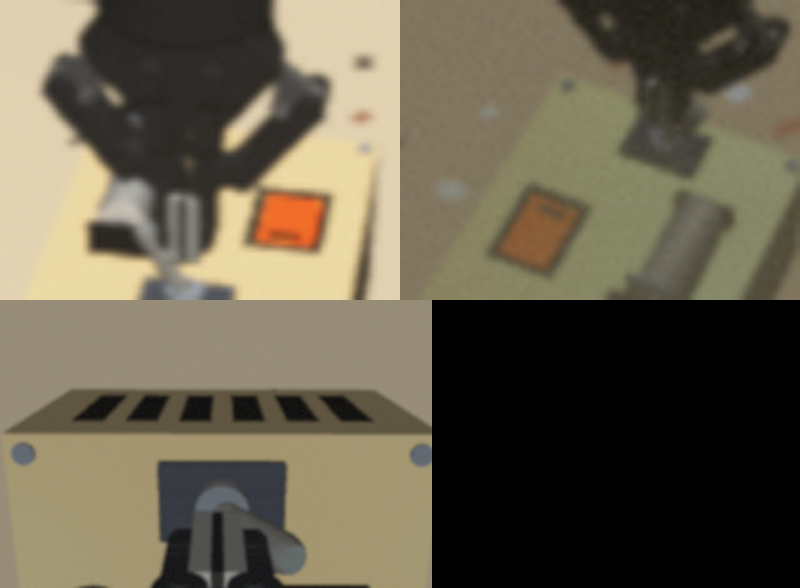

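The lever leans to +x against its stop: the force rose to 19 N and the finger stopped moving. I'm backing off and handing in.

```bash
python3 -m jog '[[0,0,0,0,-0.015,0,0],[0,0,0,0,-0.015,-0.01,0],[0,0,0,0,0,-0.05,0],[0,0,0,0,0,-0.05,0],[0,0,0,0,0,-0.03,0],[0,0,0,0,0,0,0],[0,0,0,0,0,0,0],[0,0,0,0,0,0,0]]'
python3 -c "
from rig import job
print(job.close_job())"
```

```text
time_s: 25.68
position: [0.5056, 0.0399, 0.2544]
tool_rot: [[-0.169, 0.986, -0.002], [0.986, 0.169, 0.0], [0.001, -0.002, -1.0]]
ft_force: [0.8, 0.4, -0.1]
grip_width: 0.0003
gripper_force: 0.0
the job is handed in; nothing more can be done
None
```

The relay is pressed flush, the cell is loaded in its cradle and the toggle is flicked over; I handed the job in at about 26 s (no verdict was returned), but viewed 12 pictures, over the limit of 10.

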